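Load the drained slide rack into the sprung loading well and hold it home

ROBOT

A 7-joint arm with a two-finger parallel gripper is mounted at the origin on a cart in front of the work surface, level with it; the furniture and walls round the work are solid. World frame = base frame: x ahead of the robot, y to its left, z up, the work surface at z = 0. Lengths are in m, angles in rad, forces in N, time in s.
With the tool pointing down it reaches from about 0.4 to 0.875 m from the base axis. Payload 6.5 kg.
Tool frame: the origin (TCP) lies on the centre line of the jaws, within the pads' length; the fingertips stand 11 mm ahead of it and the grasp point (between the pads) lies 8 mm behind it; z points along the fingers, y is the line along which they close (so a half turn about z gives the same grasp; the last joint's range is limited). The gripper opens to 88 mm and grips with 3 to 60 N. Pads are 18 mm wide; open, the fingers measure 123 mm over their backs; the gripper's body (75 mm by 187 mm) begins 45 mm behind the grasp point.
Start: joints at [-1.245, 0.536, -0.004, 1.538, 0.003, 1.067, -0.071], TCP at [0.248, 0.601, 0.25] pointing down, gripper open.
Joint ranges: [-2.7, 2.7], [-0.37, 2.16], [-1.27, 1.26], [0.24, 2.4], [-1.31, 4.45], [0.19, 1.91], [-2.76, 2.76]. Speed limits (rad/s): [2.39, 2.39, 3.14, 3.14, 3.14, 3.14, 3.14].

INTERFACE

Orientations are given as a rotation vector (axis times angle).
In Python, from plant import robot, viewer, spotter gives the robot as it stands. Calls block until the motion is done:
- robot.move_pose(position, orientation): joint-space move of the TCP to a pose.
- robot.movel(position, rot=None, velocity=0.15, max_force=None): straight line of the TCP; rot=None keeps the orientation; velocity is the mean speed in m/s. With max_force (N) it stops when the force on the tool has changed by that much, and returns True; else False.
- robot.movej(angles): joint-space move.
- robot.grip(opening): opening from 0.0 (shut) to 1.0 (fully open); the grip force is fixed at half the most; returns when the fingers have stopped.
- robot.pause(seconds).
- robot.ik(position, orientation): joint angles nearest the present ones, or None.
- robot.read_state(): the state.
- viewer.read_camera(name): name is "scene" or "side" or "wrist"; returns a dict with "color" (400x640x3 uint8, blue, green, red), "depth" (400x640 float32, m along the optical axis (not along the pixel's ray), 0 where there is no reading), "mtx" (3x3 intrinsics, pixels), "rvec" (rotation vector, rad) and "tvec" (3), from world to camera coordinates, as OpenCV has them. Camera axes: x right, y down, z forward; pixel columns grow to the right and rows downward; lengths in m; the calibration is good to about 2 mm. A picture is of the moment at which its call begins.
A pose or a line that the arm cannot do raises robot.PlanningError and nothing moves.
- robot.finish_job(): hands the job in; it is judged then, once.
Trained networks look in the newest picture that a camera, given by its name, has taken for a name from the list of things; names that differ only in an ending like _2 or _b are one class to them, and where a whole thing is asked for, a point or a joint stands for the part that bears it (a point fixed in the world has none). Each returns a list of dicts, best first, with "score" (0 to 1); they miss things now and then, are a little off and sometimes report something else, mostly with a low value. They report only what shows in the picture. A call takes as long as a camera call.
- spotter.silhouettes(camera, query): "mask" (400x640 bool, what is visible of it) and "rect" ([centre column, centre row, width, height] in pixels, round what is visible of it).
The state is a dict: "t": time; "qpos": joint angles; "dq": joint speeds; "joint_torque": joint torques, N m; "tool_pos": TCP position; "orientation": TCP orientation; "force": force on the tool from outside, world axes, zero at the start; "moment": the same for the moment, N m; "opening": opening from 0.0 (shut) to 1.0 (fully open); "gripper_force": force on a finger pad.
Only numpy, scipy, OpenCV 4.12 (cv2) and the standard library are available. Lean on these libraries where they do the work, as an engineer would, in place of code of your own. Each camera call takes 0.05 s, during which the arm holds its last target. There are 200 camera calls.

TASK

The slide rack hanging on the drip stand has drained: lift it by its black bar up and off the two wire hooks and lower it upright into the rack loading well, either way round. Press it down gently against the sprung lift plate until the rack's feet are home on the hard stops, and finish while still holding it pressed down there, so that I can close the catches over it. Do not tip the rack, ram it onto the stops or disturb the things standing around.

Things in the scene. Friction and masses are not known exactly. Their poses are not given: they have to be found in the camera images.
- slide_rack: Slide rack: pink frame full of slides with orange ends, under a stiff wire bail with a black bar. Frame 38 (x) x 96 (y) x 63 mm, slides up to 77 mm; a foot in each corner, out to x +-19, y +-48 mm; 0.15 to 0.23 kg. Origin: centre of its underside, z up, y along its length; half turn alike. Bail wires rise at y = +-44.5 mm. Starts hanging by the bar on the drip stand, underside 28 mm up, can swing.
- rack_bar (a point): Centre of the rack's black bar, 109.5 mm above the rack's origin. The bar runs along the rack's y, 94 mm long, 12 mm wide (x), underside 106 and top 113 mm above the rack's underside; a thin wire loop stands 16 mm above its middle, in line with it. Grip it here across the 12 mm; between the two hooks 54 mm of its length are free for the fingers.
- hanger: Drip stand, fixed: steel tray 150 x 150 x 11 mm, two 6 mm wire hooks at y = +-30 mm that come forward from uprights at x = +74 mm and point to its -x (roughly toward the robot). Origin on the bench under the hanging bar. Hook ends turn up to 145 mm height at x = -23 mm; the wires behind (x = 16 to 64 mm) are 137 mm high.
- hanger_saddle (a point): Midpoint between the hook saddles, 134 mm above the bench, where the bar's underside rests; axes as the stand's. The bar must rise 12 mm or more to pass the hook ends, then go out along the stand's -x; the slides under the wires allow about 28 mm of rise. After 50 mm along -x the whole rack is clear of the hooks.
- well: Rack loading well, fixed: white housing 112 (x) x 176 (y) x 60 mm with an open well 42 (x) x 101 mm (y) in the middle of its top. A flared steel mouth round the well stands 72 mm high and widens to about 58 x 117 mm. Two small turn catches, up to 85 mm high, stand swung aside at the ends (y = +-74 mm). Origin: centre of the underside, z up.
- well_seat (a point): Centre of the well, 40 mm above the bench, level with the corner stops: the rack's origin belongs here when home, the rack's y along the well's y, either way round. Axes as the well's.
- corner_stops: The hard stops: four fixed dark steel posts in the corners of the well, one under each rack foot, tops 40 mm above the bench. Origin: the well's origin, at bench height.
- lift_plate (a joint): Sprung aluminium lift plate, 37 x 74 mm, in the well between the corner stops; value = travel down in m. 0: up, its top 52 mm above the bench, 12 mm above the stops. 0.012: level with the stops, rack home. Spring 3.5 N at 0, 9.5 N at 0.012 (500 N/m); it carries the rack's weight and lifts the rack again if let go.
- spare_rack: Bystander: slide rack without a bail, 38 x 88 x 77 mm, standing behind the work. Origin: centre of the underside.
- bottle: Bystander: small reagent bottle, 36 mm across, 92 mm high, behind the work. Origin: centre of the underside.
- cup: Bystander: specimen cup with a lid, 39 mm across, 48 mm high, behind the work. Origin: centre of the underside.

How it is judged:
By the outcome, as a careful person would: the job done as asked, in the order asked, and still so for the second after the job is handed in, while the arm keeps its last pose, push and grip.
It also fails if it takes over 48 s, if anything falls off the work surface, if the arm or the gripper's body presses on something with over 40 N, if the wrist force passes 120 N, or if a joint passes its speed limit or range.

## Working session

There is one attempt and no reset: what is moved stays moved. The work goes in short steps, each a Python script; the robot and the scene stay as the last script left them, time stands still between calls to the robot, and variables do not carry over. Pictures are saved under pics/ and viewed, at most 10 in all, crops included, and the job is handed in when it is done.

```bash
ls; mkdir -p pics
cat > h.py <<'E'
import numpy as np, cv2
from plant import robot, viewer, spotter
def shot(n): 
    return viewer.read_camera(n)
def cloud(im):
    K=im["mtx"];R=cv2.Rodrigues(np.array(im["rvec"],float))[0];t=np.array(im["tvec"],float).ravel()
    d=im["depth"];v,u=np.mgrid[:400,:640]
    c=np.stack([(u-K[0,2])/K[0,0]*d,(v-K[1,2])/K[1,1]*d,d],-1)
    P=(c-t)@R
    P[d<=0]=np.nan
    return P
E
python3 - <<'E'
from h import *
s=robot.read_state();print(s["t"],s["tool_pos"],s["orientation"])
ims=[]
for n in ["scene","side","wrist"]:
    im=shot(n);P=cloud(im);np.savez(f"{n}0.npz",**{k:np.array(x) for k,x in im.items()},P=P)
    cv2.imwrite(f"pics/{n}0.png",im["color"])
    print(n,np.round(-cv2.Rodrigues(np.array(im["rvec"],float))[0].T@np.array(im["tvec"],float).ravel(),3))
    for q in ["slide_rack","rack_bar","hanger","well","corner_stops","lift_plate","spare_rack","bottle","cup"]:
        for r in spotter.silhouettes(n,q)[:2]:
            p=P[r["mask"]]
            print(n,q,round(r["score"],2),np.round(r["rect"]),r["mask"].sum(),np.round(np.nanmedian(p,0),3),np.round(np.nanpercentile(p,2,0),3),np.round(np.nanpercentile(p,98,0),3))
E
```

```text
pics
plant.py
0.0 [0.24801585 0.60020196 0.24884343] [-6.11418707e-01 -3.08131450e+00  2.64450163e-03]
scene [-0.041 -0.279  0.551]
scene slide_rack 0.76 [258. 211.  39.  57.] 1423 [0.559 0.155 0.079] [0.536 0.114 0.002] [0.721 0.267 0.143]
scene slide_rack 0.5 [427. 285. 107.  81.] 5510 [ 0.525 -0.261  0.059] [ 0.5   -0.339  0.002] [ 0.617 -0.169  0.08 ]
scene rack_bar 0.95 [257. 211.  31.  58.] 1287 [0.557 0.153 0.082] [0.536 0.114 0.03 ] [0.582 0.211 0.143]
scene hanger 0.77 [262. 222.  86.  83.] 2127 [0.561 0.143 0.005] [0.489 0.077 0.001] [0.727 0.251 0.138]
scene well 0.71 [427. 285. 104.  85.] 5474 [ 0.525 -0.261  0.06 ] [ 0.5   -0.339  0.006] [ 0.616 -0.169  0.08 ]
scene well 0.67 [356. 207.  16.  34.] 327 [ 0.745 -0.027  0.046] [ 0.738 -0.04   0.006] [ 0.759 -0.011  0.093]
scene corner_stops 0.57 [433. 273.  43.  16.] 3 [ 0.574 -0.3    0.041] [ 0.573 -0.302  0.04 ] [ 0.579 -0.214  0.041]
scene corner_stops 0.27 [378. 221.  16.  24.] 259 [ 0.733 -0.088  0.04 ] [ 0.725 -0.103  0.005] [ 0.758 -0.071  0.05 ]
scene lift_plate 0.74 [433. 271.  34.  16.] 257 [ 0.567 -0.258  0.053] 
[... 595 characters left out ...]
028] [0.593 0.216 0.142]
side hanger 0.8 [335. 268.  86.  97.] 3395 [0.587 0.178 0.003] [ 0.493  0.045 -0.002] [0.663 0.251 0.135]
side well 0.59 [363. 172.  52.  57.] 2186 [ 0.559 -0.201  0.056] [ 0.502 -0.338  0.001] [ 0.619 -0.16   0.078]
side spare_rack 0.87 [245. 308.  40.  58.] 1381 [0.732 0.301 0.039] [ 0.712  0.268 -0.002] [0.769 0.351 0.076]
side bottle 0.57 [275. 208.  16.  35.] 424 [ 0.753 -0.007  0.045] [ 0.738 -0.042 -0.001] [0.773 0.    0.092]
side cup 0.83 [288. 202.  11.  20.] 218 [ 0.74  -0.07   0.041] [ 0.726 -0.096  0.006] [ 0.757 -0.062  0.048]
side cup 0.18 [336. 267.  91.  94.] 3321 [0.588 0.177 0.003] [ 0.491  0.031 -0.002] [0.66  0.249 0.136]
wrist [0.173 0.632 0.385]
```

Run:
```python
import cv2,numpy as np
a=cv2.imread("pics/scene0.png")[160:340,190:510];b=cv2.imread("pics/side0.png")[130:340,200:440]
a=cv2.resize(a,None,fx=2.5,fy=2.0);b=cv2.resize(b,(400,240))
b2=cv2.resize(cv2.imread("pics/wrist0.png"),(400,240))
cv2.imwrite("pics/m0.png",np.vstack([cv2.resize(a,(800,360)),np.hstack([b,b2])]))
for n in ["scene","side"]:
    P=np.load(n+"0.npz")["P"];z=P[...,2]
    # tray top, housing top, bar
    for nm,box,zr in [("tray",(0.44,0.72,0.03,0.30),(0.006,0.016)),("house",(0.45,0.68,-0.38,-0.13),(0.055,0.065)),("bar",(0.5,0.63,0.06,0.26),(0.136,0.146)),("mouth",(0.45,0.68,-0.38,-0.13),(0.069,0.075))]:
        m=(P[...,0]>box[0])&(P[...,0]<box[1])&(P[...,1]>box[2])&(P[...,1]<box[3])&(z>zr[0])&(z<zr[1])
        p=P[m][:,:2].astype(np.float32)
        if len(p)>5:
            r=cv2.minAreaRect(p);print(n,nm,len(p),np.round(r[0],4),np.round(r[1],4),round(r[2],1))
```

```text
scene tray 407 [0.6009 0.198 ] [0.2371 0.1771] 72.7
scene house 2357 [ 0.5614 -0.2549] [0.176  0.1171] 86.6
scene bar 228 [0.5825 0.1585] [0.0947 0.0845] 77.9
scene mouth 316 [ 0.5609 -0.2585] [0.1468 0.0655] 86.2
side tray 464 [0.6036 0.2055] [0.2459 0.1836] 72.9
side house 921 [ 0.5603 -0.2528] [0.1874 0.113 ] 86.2
side bar 256 [0.5807 0.1636] [0.0965 0.0798] 77.1
side mouth 80 [ 0.5602 -0.2482] [0.1543 0.0623] 86.9
```

View pics/m0.png

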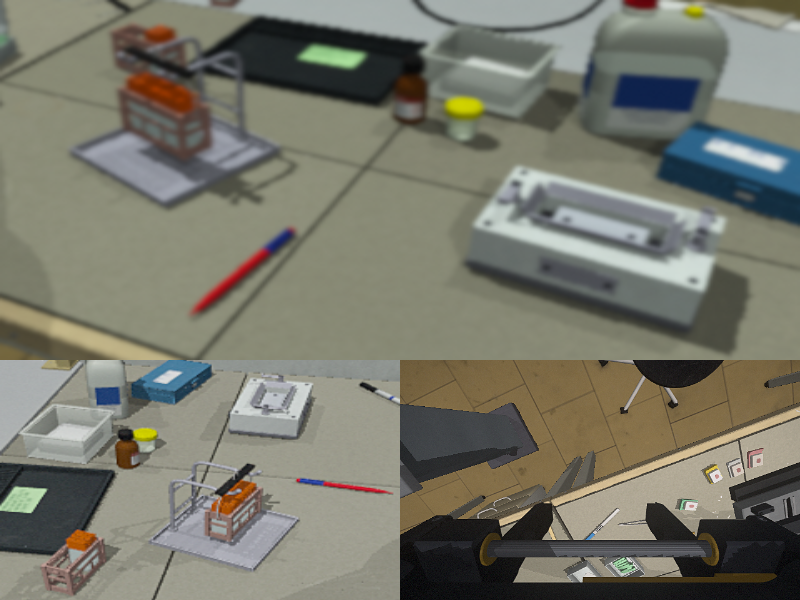

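Run:
```python
import cv2,numpy as np
from h import robot
w=np.load("wrist0.npz");R=cv2.Rodrigues(w["rvec"].astype(float))[0]
s=robot.read_state();Rt=cv2.Rodrigues(np.array(s["orientation"]))[0]
C=-R.T@w["tvec"].ravel()
print("cam in tool",Rt.T@(C-s["tool_pos"]),"axes",np.round(Rt.T@R.T,3).tolist(),w["mtx"].tolist());print(np.round(Rt,3))
for n in ["scene","side"]:
    d=np.load(n+"0.npz");P=d["P"];c=d["color"].max(-1)
    m=(P[...,0]>.5)&(P[...,0]<.63)&(P[...,1]>.06)&(P[...,1]<.26)&(P[...,2]>.134)&(P[...,2]<.150)&(c<70)
    p=P[m];r=cv2.minAreaRect(p[:,:2].astype(np.float32));v=cv2.fitLine(p[:,:2].astype(np.float32),2,0,.01,.01).ravel()
    print(n,len(p),np.round(r,4) if 0 else r,np.round(v,4),np.degrees(np.arctan2(v[1],v[0])),np.median(p,0))
```

```text
cam in tool [ 8.11901410e-02 -6.72106195e-05 -1.35442028e-01] axes [[-0.001, -0.951, -0.31], [1.0, -0.001, 0.0], [-0.001, -0.31, 0.951]] [[278.40531146110334, 0.0, 318.4467928675072], [0.0, 278.40531146110334, 199.50034419312135], [0.0, 0.0, 1.0]]
[[-0.924  0.382  0.   ]
 [ 0.382  0.924  0.   ]
 [-0.     0.    -1.   ]]
scene 135 ((0.5602846741676331, 0.1631298065185547), (0.09358185529708862, 0.01999399997293949), 72.80387878417969) [0.2931 0.9561 0.5618 0.1588] 72.95498 [0.56078055 0.15649398 0.14127091]
side 167 ((0.5647217631340027, 0.16754809021949768), (0.09552815556526184, 0.012095198035240173), 73.06494903564453) [0.2995 0.9541 0.5653 0.1711] 72.574715 [0.56536332 0.17297341 0.14017328]
```

```bash
cat >> h.py <<'E'
def rot(yaw, s=1):
    "tool down, tool y along s*(cos yaw, sin yaw)"
    y=s*np.array([np.cos(yaw),np.sin(yaw),0]);z=np.array([0,0,-1.]);x=np.cross(y,z)
    return cv2.Rodrigues(np.stack([x,y,z],1))[0].ravel(), x
E
python3 - <<'E'
from h import *
for s in (1,-1):
    for nm,c,yaw in (("h",(.5625,.1655),-.30),("w",(.5608,-.2535),-.063)):
        o,x=rot(yaw,s)
        for z in (.3,.14):
            q=robot.ik([*c,z],o);print(nm,s,z,None if q is None else np.round(q,2))
        q=robot.ik(np.r_[c,.3]+.08*x,o);print("view",None if q is None else np.round(q,2))
E
```

```text
h 1 0.3 [-0.74  0.41  0.51  1.68 -0.22  1.11 -0.47]
h 1 0.14 [-0.69  0.61  0.44  1.81 -0.35  0.8  -0.37]
view [-0.77  0.49  0.45  1.55 -0.22  1.15 -0.58]
w 1 0.3 [-0.28  0.58  0.95  1.62 -0.5   1.2   0.71]
w 1 0.14 [-0.24  0.8   0.89  1.75 -0.75  0.97  0.9 ]
view [-0.37  0.49  0.83  1.68 -0.39  1.15  0.5 ]
h -1 0.3 [-0.26  0.38 -0.13  1.65  0.05  1.11  2.43]
h -1 0.14 [-0.19  0.58 -0.23  1.78  0.17  0.8   2.33]
view [-0.22  0.31 -0.03  1.76  0.01  1.08  2.59]
w -1 0.3 [-0.35  0.65  1.09  1.62 -0.61  1.25 -2.34]
w -1 0.14 [-0.33  0.92  1.09  1.76 -0.93  1.07 -2.12]
view [-0.18  0.72  1.09  1.53 -0.66  1.29 -2.22]
```

```bash
cat >> h.py <<'E'
def look(tag):
    im=shot("wrist");P=cloud(im);np.savez(tag+".npz",**{k:np.array(x) for k,x in im.items()},P=P);cv2.imwrite(f"pics/{tag}.png",im["color"])
    return im,P
E
python3 - <<'E'
from h import *
o,x=rot(-.063);robot.move_pose(np.r_[.5608,-.2535,.30]+.08*x,o);print(robot.read_state()["t"]);robot.pause(.2)
look("wellA")
o,x=rot(-.30);robot.move_pose(np.r_[.5625,.1655,.30]+.08*x,o);print(robot.read_state()["t"]);robot.pause(.2)
look("hangA")
robot.movel(np.r_[.5625,.1655,.30]+.02*x,velocity=.1);robot.pause(.2);look("hangB")
print(robot.read_state()["t"],robot.read_state()["force"])
cv2.imwrite("pics/m1.png",np.vstack([cv2.resize(np.hstack([cv2.imread(f"pics/{n}.png") for n in ("wellA","hangA")]),(800,250)),cv2.resize(cv2.imread("pics/hangB.png"),(480,300))[:, :].repeat(1,0) if 0 else cv2.copyMakeBorder(cv2.resize(cv2.imread("pics/hangB.png"),(480,300)),0,0,0,320,0)]))
for tag,L in (("wellA",[("house",(0.45,0.68,-0.38,-0.13),(0.055,0.064),0),("mouth",(0.45,0.68,-0.38,-0.13),(0.068,0.076),0),("plate",(.5,.62,-.33,-.18),(.049,.0545),0)]),("hangA",[("bar",(.5,.63,.1,.24),(.134,.15),1),("tray",(0.44,0.72,0.03,0.30),(0.006,0.016),0)]),("hangB",[("bar",(.5,.63,.1,.24),(.134,.15),1)])):
    d=np.load(tag+".npz");P=d["P"];c=d["color"].max(-1)
    for nm,b,zr,dark in L:
        m=(P[...,0]>b[0])&(P[...,0]<b[1])&(P[...,1]>b[2])&(P[...,1]<b[3])&(P[...,2]>zr[0])&(P[...,2]<zr[1])
        if dark:m&=c<80
        p=P[m]
        if len(p)<5: print(nm,"none");continue
        r=cv2.minAreaRect(p[:,:2].astype(np.float32));v=cv2.fitLine(p[:,:2].astype(np.float32),2,0,.01,.01).ravel()
        print(tag,nm,len(p),np.round(r[0],4),np.round(r[1],4),round(r[2],2),"line",np.round(np.degrees(np.arctan2(v[1],v[0])),2),np.round(np.median(p,0),4))
E
```

```text
4.4417
6.225
7.475 [ 0.26622961 -0.55326459  0.07757512]
wellA house 5366 [ 0.5592 -0.2536] [0.1773 0.1124] 86.55 line 83.99 [ 0.5625 -0.2376  0.0604]
wellA mouth 737 [ 0.5595 -0.2499] [0.1498 0.0629] 86.52 line 86.62 [ 0.5589 -0.2515  0.071 ]
wellA plate 1233 [ 0.5591 -0.2551] [0.0989 0.0422] 86.47 line 85.13 [ 0.5592 -0.2521  0.0524]
hangA bar 731 [0.5678 0.1571] [0.0652 0.0977] 21.01 line 73.92 [0.5662 0.1714 0.1411]
hangA tray 821 [0.6039 0.2062] [0.2466 0.1813] 72.66 line 33.94 [0.5889 0.2113 0.0107]
hangB bar 805 [0.5602 0.167 ] [0.0933 0.0207] 73.31 line 72.62 [0.566  0.1717 0.1412]
```

View pics/m1.png

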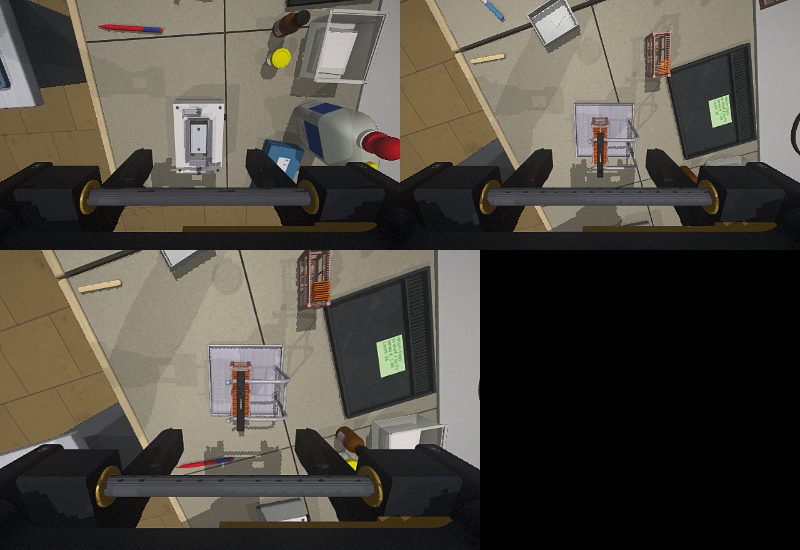

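Run:
```python
import numpy as np,cv2
def fr(yaw): return np.array([[np.cos(yaw),np.sin(yaw)],[-np.sin(yaw),np.cos(yaw)]])
F=fr(np.radians(-17.2));c0=np.array([.5625,.1655])
for tag in ("scene0","side0","hangA","hangB"):
    d=np.load(tag+".npz");P=d["P"];c=d["color"].max(-1)
    q=(P[...,:2]-c0)@F.T
    m=(abs(q[...,0])<.02)&(abs(q[...,1])<.055)&(P[...,2]>.1375)&(P[...,2]<.1445)&(c<70)
    p=q[m];l=np.polyfit(p[:,1],p[:,0],1)
    print(tag,len(p),"perp",np.round(np.percentile(p[:,0],[2,50,98]),4),"along",np.round([p[:,1].min(),*np.percentile(p[:,1],[1,99]),p[:,1].max()],4),"slope deg",round(np.degrees(l[0]),2),"mid",round(l[1],4),"z",np.median(P[m][:,2]))
    m=(abs(q[...,0])<.1)&(abs(q[...,1])<.055)&(P[...,2]>.12)&(P[...,2]<.15)&(c>100)   # hooks
    p=q[m]; 
    for sg in (1,-1):
        k=(p[:,1]*sg>.02)&(p[:,1]*sg<.04)&(p[:,0]>.015)&(p[:,0]<.06)
        if k.sum()>3:print("  hook",sg,k.sum(),np.round(np.median(p[k],0),4))
W=fr(np.radians(-3.45));w0=np.array([.56,-.2535])
for tag in ("scene0","side0","wellA"):
    d=np.load(tag+".npz");P=d["P"];q=(P[...,:2]-w0)@W.T;z=P[...,2]
    g=lambda m:np.round(np.r_[np.percentile(q[m][:,0],[.5,99.5]),np.percentile(q[m][:,1],[.5,99.5])],4)
    n=(abs(q)<.12).all(-1)
    print(tag,"house",g(n&(z>.057)&(z<.063)),"mouthrim",g(n&(z>.069)&(z<.075)&(abs(q[...,1])<.064)))
```

```text
scene0 127 perp [-0.0029  0.0006  0.0082] along [-0.0497 -0.0494  0.0427  0.0439] slope deg -0.15 mid 0.0014 z 0.14141738040757373
  hook 1 23 [0.0388 0.0287]
  hook -1 26 [ 0.0345 -0.0312]
side0 159 perp [-0.0041  0.0008  0.0071] along [-0.0451 -0.0436  0.0484  0.0504] slope deg -0.0 mid 0.001 z 0.14021585853861715
  hook 1 57 [0.038  0.0346]
  hook -1 55 [ 0.0378 -0.0252]
hangA 686 perp [-0.0042  0.0018  0.0076] along [-0.0446 -0.044   0.0474  0.0477] slope deg 0.4 mid 0.0015 z 0.1411856399955729
  hook 1 186 [0.0368 0.0326]
  hook -1 129 [ 0.0339 -0.0269]
hangB 795 perp [-0.0035  0.002   0.0074] along [-0.0458 -0.045   0.0472  0.0474] slope deg 0.26 mid 0.0018 z 0.14122455919810858
  hook 1 203 [0.0371 0.0326]
  hook -1 189 [ 0.037  -0.0269]
scene0 house [-0.0559  0.0574 -0.0888  0.086 ] mouthrim [-0.0315  0.0333 -0.062   0.059 ]
side0 house [-0.0557  0.0555 -0.0866  0.0927] mouthrim [-0.0309  0.0313 -0.0587  0.0637]
wellA house [-0.0564  0.0549 -0.0876  0.0883] mouthrim [-0.0321  0.0306 -0.0599  0.0609]
```

```bash
cat >> h.py <<'E'
yh=np.radians(-17.3);ux=np.array([np.cos(yh),np.sin(yh),0]);uy=np.array([-np.sin(yh),np.cos(yh),0])
B=np.r_[.5625,.1655,0]+.0018*ux+.0012*uy
OH=rot(yh)[0]
yw=np.radians(-3.45);wx=np.array([np.cos(yw),np.sin(yw),0]);wy=np.array([-np.sin(yw),np.cos(yw),0])
W=np.r_[.56,-.2535,0]-.0004*wx+.0004*wy
OW=rot(yw)[0]
up=lambda h:np.r_[0,0,h]
def st(m=""):
    s=robot.read_state();print(m,round(s["t"],2),"p",np.round(s["tool_pos"],4),"f",np.round(s["force"],2),"m",np.round(s["moment"],2),"op",round(s["opening"],3),"gf",np.round(s["gripper_force"],1));return s
E
python3 - <<'E'
from h import *
robot.grip(.55)
robot.move_pose(B+up(.19),OH);st("above")
print(robot.movel(B+up(.1295),OH,velocity=.06,max_force=6));st("at")
robot.grip(0);st("gripped")
look("grip");im=shot("scene");cv2.imwrite("pics/grip_s.png",cv2.resize(im["color"][140:290,180:380],None,fx=3,fy=3))
E
```

```text
above 8.72 p [0.5653 0.1661 0.1908] f [0.41 0.61 0.86] m [-0.07  0.07 -0.04] op 0.549 gf 0.0
False
at 9.88 p [0.5649 0.1661 0.1299] f [-0.66  0.2  -0.76] m [-0.06  0.08  0.03] op 0.549 gf 0.0
gripped 10.54 p [0.5646 0.1661 0.1296] f [0.41 0.61 1.15] m [-0.09  0.1   0.02] op 0.129 gf 30.0
```

View pics/grip_s.png

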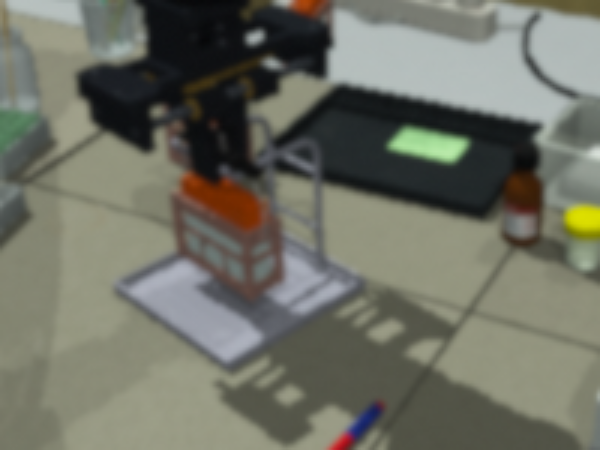

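The gripper holds the bar (pads at about (225,150) in the crop); the 11.4 mm opening matches the bar width. Next I lift and move out.

Run:
```python
from h import *
print(robot.movel(B+up(.1495),velocity=.04,max_force=8));s=st("up")
print(robot.movel(B-.065*ux+up(.1495),velocity=.06,max_force=8));st("out")
im=shot("scene");a=im["color"][140:290,180:380];b=shot("side")["color"][150:350,240:440]
cv2.imwrite("pics/out.png",np.hstack([cv2.resize(a,(400,300)),cv2.resize(b,(300,300))]))
```

```text
False
up 11.29 p [0.5645 0.1662 0.1495] f [ 0.21  0.05 -1.78] m [-0.06  0.1   0.  ] op 0.125 gf 30.0
False
out 12.53 p [0.5029 0.1853 0.1496] f [-0.49  0.43 -1.1 ] m [-0.06  0.09  0.  ] op 0.125 gf 30.0
```

View pics/out.png

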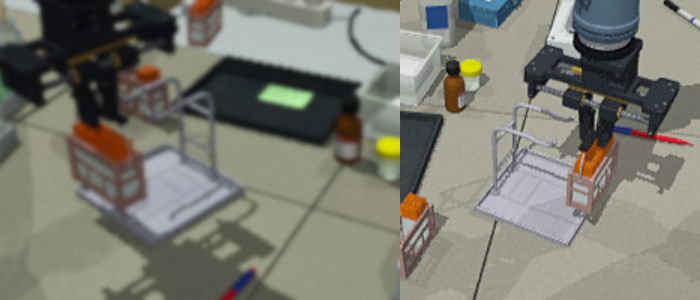

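The rack is off the hooks, hanging upright at (105,165) in the left half. I carry it over the well next and check its pose relative to the mouth.

Run:
```python
from h import *
robot.movel(B-.065*ux+up(.23),velocity=.1)
robot.movel(W+up(.23),OW,velocity=.15);robot.pause(.5);st("over")
robot.movel(W+up(.197),velocity=.06);robot.pause(.5);st("hover")
F=np.stack([wx[:2],wy[:2]])
out=[]
for n in ("scene","side","wrist"):
    im=shot(n);P=cloud(im);np.savez("hov_"+n+".npz",color=im["color"],P=P)
    q=np.dstack([(P[...,:2]-W[:2])@F.T,P[...,2:]]);c=im["color"].astype(int)
    box=(abs(q[...,0])<.04)&(abs(q[...,1])<.07)
    for nm,z0,z1 in (("frame",.100,.155),("slides",.155,.175)):
        m=box&(q[...,2]>z0)&(q[...,2]<z1)&(c[...,2]>c[...,0]+20);p=q[m]
        if len(p)>20: print(n,nm,len(p),np.round(np.percentile(p,[1,50,99],axis=0),4).tolist(),cv2.minAreaRect(p[:,:2].astype(np.float32))[2])
    g=lambda m:np.round(np.r_[np.percentile(q[m][:,0],[.5,99.5]),np.percentile(q[m][:,1],[.5,99.5])],4)
    m=(abs(q[...,0])<.07)&(abs(q[...,1])<.1)&(q[...,2]>.057)&(q[...,2]<.063)
    if m.sum()>50: print("  house",g(m))
    v,u=np.nonzero(box&(q[...,2]>.05)) 
    if n!="wrist":
        a=im["color"][max(v.min()-45,0):v.max()+35,max(u.min()-45,0):u.max()+45];out.append(cv2.resize(a,(400,int(400*a.shape[0]/a.shape[1]))))
H=min(o.shape[0] for o in out);cv2.imwrite("pics/hov.png",np.hstack([o[:H] for o in out])[:600])
```

```text
over 17.18 p [ 0.5596 -0.2531  0.23  ] f [ 0.52  0.67 -2.03] m [-0.08  0.07 -0.01] op 0.125 gf 29.8
hover 18.38 p [ 0.5597 -0.2531  0.1971] f [ 0.01 -0.79 -1.72] m [-0.06  0.06  0.01] op 0.123 gf 29.8
scene frame 737 [[-0.025, -0.0403, 0.1004], [-0.0199, -0.002, 0.1358], [0.0136, 0.0539, 0.1548]] 0.0823729857802391
scene slides 481 [[-0.0214, -0.0353, 0.1551], [-0.0135, 0.0139, 0.1621], [0.0138, 0.0506, 0.1745]] 1.6218652725219727
  house [-0.0553  0.0572 -0.0892  0.0856]
side frame 196 [[-0.0251, -0.0343, 0.1026], [-0.0162, 0.0544, 0.1305], [0.0119, 0.0632, 0.1549]] 0.30268344283103943
side slides 199 [[-0.0204, -0.0314, 0.1554], [-0.0068, 0.0341, 0.1664], [0.0128, 0.0566, 0.1748]] 86.77924346923828
  house [-0.0552  0.0561 -0.0873  0.0932]
wrist frame 704 [[-0.0258, 0.0485, 0.1041], [-0.0079, 0.0544, 0.1339], [0.0116, 0.0588, 0.1546]] 0.9915895462036133
wrist slides 2248 [[-0.0221, -0.0009, 0.1552], [-0.0094, 0.0392, 0.1641], [0.0126, 0.053, 0.1749]] 88.05743408203125
  house [-0.0561  0.0553 -0.0787  0.0877]
```

View pics/hov.png

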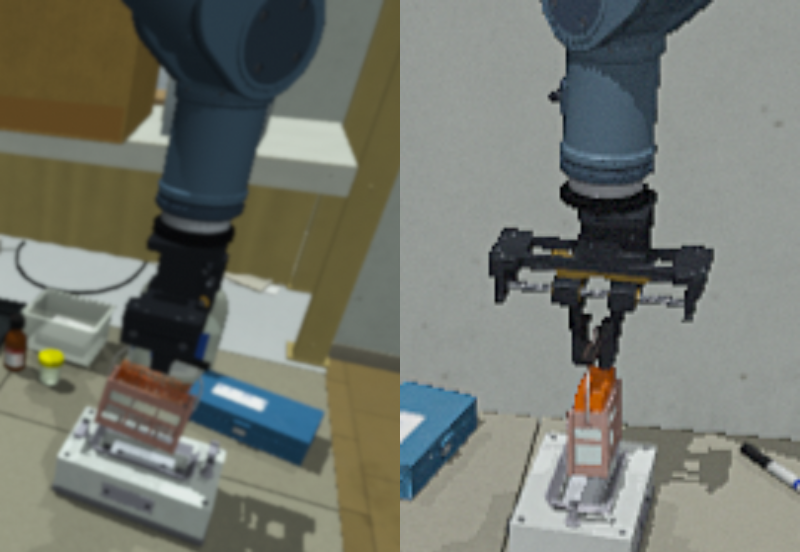

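Measured in the well frame, the rack sits about 6 mm off in both x and y. I fit planes to its faces to separate tilt from shift.

Run:
```python
from h import *
st("now")
def ana(tag,P,c,O,F,zb):
    q=np.dstack([(P[...,:2]-O[:2])@F.T,P[...,2:]-zb]);c=c.astype(int)
    pink=(c[...,2]>c[...,0]+20)&(abs(q[...,0])<.045)&(abs(q[...,1])<.075)&(q[...,2]>.004)&(q[...,2]<.062)
    p=q[pink]
    # x=-19 side face: robust regress x on (y,z); end face: y on (x,z)
    for nm,k,sel in (("sideface",0,lambda a:(a[:,0]<-.012)&(abs(a[:,1])<.04)),("endface",1,lambda a:(a[:,1]>.042)&(abs(a[:,0])<.03))):
        a=p[sel(p)]
        if len(a)<40: continue
        j=1-k
        for _ in range(6):
            A=np.c_[a[:,j],a[:,2]-.0315,np.ones(len(a))];s=np.linalg.lstsq(A,a[:,k],rcond=None)[0];r=a[:,k]-A@s;a=a[abs(r)<max(.0015,1.5*np.median(abs(r)))]
        print(tag,nm,len(a),"yaw/tilt deg",np.round(np.degrees(s[:2]),2),"offset",round(s[2],4))
Fw=np.stack([wx[:2],wy[:2]]);Fh=np.stack([ux[:2],uy[:2]])
for n in ("scene","side","wrist"):
    d=np.load("hov_"+n+".npz");ana("hov "+n,d["P"],d["color"],W,Fw,.0955)
for n in ("scene0","side0","hangA","hangB"):
    d=np.load(n+".npz");ana("init "+n,d["P"],d["color"],B,Fh,.028)
d=np.load("grip.npz");ana("grip",d["P"],d["color"],B,Fh,.028)
```

```text
now 18.53 p [ 0.5597 -0.2531  0.197 ] f [-0.55 -0.31 -1.67] m [-0.06  0.02 -0.08] op 0.13 gf 29.8
hov scene sideface 381 yaw/tilt deg [-0.1   4.76] offset -0.0209
hov scene endface 37 yaw/tilt deg [-3.38 -3.5 ] offset 0.0489
hov side sideface 43 yaw/tilt deg [0.3  3.94] offset -0.0216
hov side endface 72 yaw/tilt deg [-0.59 -6.08] offset 0.0558
hov wrist endface 614 yaw/tilt deg [ 0.13 -6.04] offset 0.0552
init scene0 sideface 115 yaw/tilt deg [-0.04  0.3 ] offset -0.0138
init side0 sideface 133 yaw/tilt deg [0.14 0.66] offset -0.0158
init side0 endface 151 yaw/tilt deg [ 0.53 -0.36] offset 0.0464
init hangA sideface 55 yaw/tilt deg [  0.46 -26.44] offset -0.0013
init hangA endface 204 yaw/tilt deg [-0.19  0.02] offset 0.0455
init hangB sideface 66 yaw/tilt deg [  0.63 -20.83] offset -0.0044
init hangB endface 100 yaw/tilt deg [0.36 1.35] offset 0.0447
grip sideface 86 yaw/tilt deg [ -0.27 -21.22] offset -0.0044
grip endface 484 yaw/tilt deg [ 0.17 -0.26] offset 0.0455
```

```bash
cat >> h.py <<'E'
Fw=np.stack([wx[:2],wy[:2]])
def ana(tag,im,zb,P=None):
    "side face and end face of the held rack in the well frame: yaw, tilt, offset"
    P=cloud(im);q=np.dstack([(P[...,:2]-W[:2])@Fw.T,P[...,2:]-zb]);c=im["color"].astype(int)
    p=q[(c[...,2]>c[...,0]+20)&(abs(q[...,0])<.045)&(abs(q[...,1])<.075)&(q[...,2]>.006)&(q[...,2]<.062)]
    for nm,k,sel in (("side",0,(p[:,0]<-.010)&(abs(p[:,1])<.04)),("end",1,(p[:,1]>.040)&(abs(p[:,0])<.03))):
        a=p[sel]
        if len(a)<40: continue
        for _ in range(6):
            A=np.c_[a[:,1-k],a[:,2]-.0315,np.ones(len(a))];s=np.linalg.lstsq(A,a[:,k],rcond=None)[0];r=a[:,k]-A@s;a=a[abs(r)<max(.0015,1.5*np.median(abs(r)))]
        print(tag,nm,len(a),"yaw,tilt deg",np.round(np.degrees(s[:2]),2),"offset",round(s[2],4))
E
python3 - <<'E'
from h import *
R=cv2.Rodrigues(np.array(robot.read_state()["orientation"]))[0];print("tool z",np.round(R[:,2],4),"tool y",np.round(R[:,1],4))
for i in range(4):
    ana(f"scene{i}",shot("scene"),.0955);im=shot("wrist");ana(f"wrist{i}",im,.0955);robot.pause(.13)
P=cloud(im);q=np.dstack([(P[...,:2]-W[:2])@Fw.T,P[...,2:]])
cv2.imwrite("pics/wr.png",im["color"][:,100:540]);st()
E
```

```text
tool z [ 1.e-04  0.e+00 -1.e+00] tool y [ 9.982e-01 -6.010e-02  1.000e-04]
scene0 side 387 yaw,tilt deg [-0.05  4.73] offset -0.0209
scene0 end 38 yaw,tilt deg [-4.15 -1.97] offset 0.0482
wrist0 end 599 yaw,tilt deg [ 0.18 -5.89] offset 0.0551
scene1 side 365 yaw,tilt deg [-0.47  4.77] offset -0.021
scene1 end 38 yaw,tilt deg [-3.09 -2.67] offset 0.0484
wrist1 end 604 yaw,tilt deg [ 0.01 -5.73] offset 0.055
scene2 side 378 yaw,tilt deg [0.22 4.77] offset -0.0209
scene2 end 36 yaw,tilt deg [-4.01 -1.73] offset 0.048
wrist2 end 600 yaw,tilt deg [ 0.15 -5.97] offset 0.0551
scene3 side 361 yaw,tilt deg [-0.28  4.89] offset -0.0209
scene3 end 38 yaw,tilt deg [-3.08 -2.8 ] offset 0.0483
wrist3 end 599 yaw,tilt deg [ 0.12 -5.98] offset 0.0551
 19.47 p [ 0.5597 -0.2531  0.197 ] f [ 0.63  0.19 -1.04] m [-0.06  0.08 -0.05] op 0.127 gf 29.8
```

View pics/wr.png

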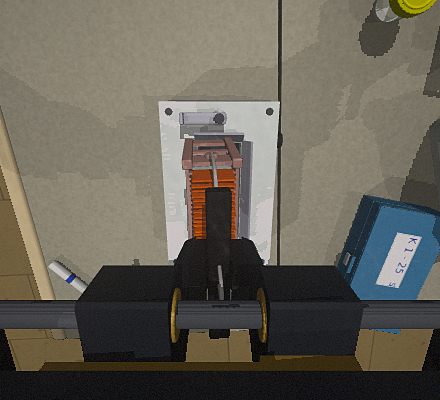

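The tilt is static: about 4.8° around the bar and 5.9° along it, from the rack slipping in the pads during the carry. I turn the tool about the bar so the rack hangs plumb, then check again.

```bash
cat >> h.py <<'E'
from scipy.spatial.transform import Rotation as Ro
def pose(G,tx,ty):
    "grasp point G, tool orientation OW corrected for rack tilts tx (x face), ty (end face), deg"
    a=np.tan(np.radians(tx))*wx+np.tan(np.radians(ty))*wy+up(1);a/=np.linalg.norm(a)
    c=np.cross(a,up(1));ang=np.arcsin(np.linalg.norm(c));Rc=Ro.from_rotvec(c/np.linalg.norm(c)*ang)
    R=Rc*Ro.from_rotvec(OW)
    return G+.008*R.apply([0,0,1]),R.as_rotvec()
E
python3 - <<'E'
from h import *
p,o=pose(W+up(.205),4.8,-5.9);print(p,o)
robot.movel(p,o,velocity=.02);robot.pause(.4);st("tilted")
for n in("scene","side","wrist"): ana(n,shot(n),.0955)
E
```

```text
[ 0.56024018 -0.25393473  0.19706999] [ 2.19169463  2.06354375 -0.02648761]
tilted 20.15 p [ 0.5603 -0.2545  0.1971] f [-0.03  0.19 -1.79] m [0.12 0.21 0.06] op 0.125 gf 29.8
scene side 308 yaw,tilt deg [-0.48 -0.27] offset -0.0144
scene end 42 yaw,tilt deg [-2.24 -0.87] offset 0.042
side side 37 yaw,tilt deg [-0.02 -0.55] offset -0.0147
side end 59 yaw,tilt deg [ 1.5  -1.06] offset 0.0476
wrist side 136 yaw,tilt deg [  0.65 -46.69] offset 0.0083
wrist end 700 yaw,tilt deg [ 0.6  -0.73] offset 0.0467
```

Run:
```python
from h import *
for n in("scene","side","wrist"):
    im=shot(n);P=cloud(im);q=np.dstack([(P[...,:2]-W[:2])@Fw.T,P[...,2:]]);c=im["color"].astype(int)
    m=(c[...,2]>c[...,0]+20)&(abs(q[...,0])<.045)&(abs(q[...,1])<.075)&(q[...,2]>.097)&(q[...,2]<.158)
    print(n,m.sum(),"rack x,y",np.round(np.percentile(q[m],[.5,1.5,98.5,99.5],axis=0)[:,:2].T,4).tolist())
    m=(abs(q[...,0])<.045)&(abs(q[...,1])<.064)&(q[...,2]>.069)&(q[...,2]<.075)
    print("   mouth",m.sum(),np.round(np.percentile(q[m],[.5,99.5],axis=0)[:,:2].T,4).tolist())
cv2.imwrite("pics/x.png",im["color"])
```

```text
scene 826 rack x,y [[-0.0188, -0.018, 0.0169, 0.0177], [-0.0473, -0.0465, 0.0447, 0.0456]]
   mouth 193 [[-0.0307, 0.0318], [-0.0625, 0.0589]]
side 242 rack x,y [[-0.018, -0.0178, 0.0187, 0.0198], [-0.0434, -0.0412, 0.0531, 0.0549]]
   mouth 36 [[-0.0306, 0.032], [-0.0579, 0.0635]]
wrist 1504 rack x,y [[-0.0191, -0.0186, 0.0166, 0.0171], [-0.008, -0.0055, 0.0486, 0.0488]]
   mouth 930 [[-0.0318, 0.031], [-0.0586, 0.0607]]
```

Run:
```python
from h import *
C=W+.0007*wx
for b in (.075,.064,.055):
    p,o=pose(C+up(b+.1095),4.8,-5.9);r=robot.movel(p,o,velocity=.03,max_force=5)
    s=st(f"b {b} {r} dz {robot.read_state()['tool_pos'][2]-p[2]:.4f}")
    if r: break
robot.pause(.2);st()
for n in("scene","side"): ana(n,shot(n),b)
```

```text
b 0.075 False dz 0.0001 21.28 p [ 0.5611 -0.2541  0.1767] f [ 0.05  0.33 -1.93] m [0.06 0.13 0.  ] op 0.126 gf 29.8
b 0.064 False dz -0.0002 21.8 p [ 0.5608 -0.254   0.1654] f [-0.16  0.47 -0.96] m [ 0.03  0.19 -0.01] op 0.128 gf 29.8
b 0.055 False dz -0.0002 22.25 p [ 0.5608 -0.254   0.1564] f [-0.76  0.58 -1.23] m [ 0.05  0.16 -0.02] op 0.124 gf 29.8
 22.45 p [ 0.561  -0.254   0.1567] f [-0.08 -0.38 -1.95] m [0.05 0.17 0.02] op 0.126 gf 29.8
scene side 256 yaw,tilt deg [-0.57 -0.21] offset -0.0134
scene end 40 yaw,tilt deg [-2.57 -0.34] offset 0.0423
side side 35 yaw,tilt deg [-0.79 -0.57] offset -0.0142
side end 53 yaw,tilt deg [0.78 1.09] offset 0.0474
```

Run:
```python
from h import *
C=W+.0007*wx
for b in (.051,.049,.047,.045,.043,.0415):
    p,o=pose(C+up(b+.1095),4.8,-5.9);r=robot.movel(p,o,velocity=.015,max_force=8)
    robot.pause(.1);s=st(f"b {b} {r} dz {robot.read_state()['tool_pos'][2]-p[2]:.4f}")
    if r or np.linalg.norm(s["force"][:2])>6: break
for n in("scene","side"): ana(n,shot(n),b)
```

```text
b 0.051 False dz 0.0003 23.07 p [ 0.5613 -0.254   0.1529] f [0.14 0.43 2.06] m [0.13 0.05 0.06] op 0.123 gf 29.8
b 0.049 False dz 0.0001 23.45 p [ 0.5611 -0.254   0.1507] f [ 0.49 -0.51  3.63] m [ 0.17 -0.06  0.05] op 0.126 gf 29.7
b 0.047 False dz 0.0001 23.83 p [ 0.5611 -0.254   0.1487] f [1.16 1.08 3.52] m [ 0.26 -0.12  0.02] op 0.123 gf 29.7
b 0.045 False dz 0.0001 24.22 p [ 0.561  -0.254   0.1467] f [1.54 1.61 5.85] m [ 0.28 -0.16  0.04] op 0.123 gf 29.7
b 0.043 False dz 0.0002 24.6 p [ 0.5612 -0.254   0.1448] f [1.76 1.54 5.88] m [ 0.27 -0.2   0.05] op 0.125 gf 29.7
b 0.0415 False dz 0.0003 24.95 p [ 0.5613 -0.254   0.1434] f [1.73 2.37 6.62] m [ 0.29 -0.17  0.06] op 0.126 gf 29.7
scene side 222 yaw,tilt deg [-0.69 -1.4 ] offset -0.0129
scene end 34 yaw,tilt deg [-2.99 -0.2 ] offset 0.0423
side side 35 yaw,tilt deg [-0.65 -0.96] offset -0.0141
side end 40 yaw,tilt deg [-0.15 -2.04] offset 0.0478
```

Run:
```python
from h import *
C=W+.0007*wx
for b in np.arange(.041,.0365,-.0005):
    p,o=pose(C+up(b+.1095),4.8,-5.9);r=robot.movel(p,o,velocity=.008,max_force=8)
    f=[]
    for _ in range(5): robot.pause(.04);f.append(robot.read_state()["force"])
    f=np.mean(f,0);s=robot.read_state();print(f"{b:.4f} {r} dz {s['tool_pos'][2]-p[2]:.4f} t {s['t']:.2f}",np.round(f,2),np.round(s["moment"],2))
    if f[2]>15 or np.linalg.norm(f[:2])>7: break
```

```text
0.0410 False dz 0.0004 t 25.51 [0.44 2.1  6.8 ] [ 0.32 -0.13  0.05]
0.0405 False dz 0.0004 t 25.97 [1.21 2.22 7.12] [ 0.35 -0.15  0.02]
0.0400 False dz 0.0006 t 26.43 [0.72 2.99 8.98] [ 0.46 -0.21  0.1 ]
0.0395 False dz 0.0010 t 26.88 [ 0.2   3.77 11.9 ] [ 0.56 -0.01  0.05]
0.0390 False dz 0.0014 t 27.34 [-0.95  5.48 16.31] [0.74 0.1  0.02]
```

Contact with the hard stops is clear: force rises steeply while the tool stays still. I check that the rack is level, so all four feet are home.

Run:
```python
from h import *
st()
tiles=[]
for n in("scene","side","wrist"):
    acc=[]
    for k in range(3):
        im=shot(n);P=cloud(im);q=np.dstack([(P[...,:2]-W[:2])@Fw.T,P[...,2:]]);c=im["color"].astype(int)
        acc.append(q)
    q=np.mean(acc,0);pink=(c[...,2]>c[...,0]+20)
    ori=pink&(c[...,2]>c[...,1]*2.2)
    for nm,m in (("frametop",pink&~ori&(q[...,2]>.098)&(q[...,2]<.108)),("slidetop",ori&(q[...,2]>.112)&(q[...,2]<.122)),("bar",(c.max(-1)<70)&(q[...,2]>.149)&(q[...,2]<.157)&(abs(q[...,0])<.008)&(abs(q[...,1])>.014))):
        m=m&(abs(q[...,0])<.022)&(abs(q[...,1])<.052);a=q[m]
        if len(a)<15: continue
        for _ in range(5):
            A=np.c_[a[:,:2],np.ones(len(a))];s=np.linalg.lstsq(A,a[:,2],rcond=None)[0];r=a[:,2]-A@s;a=a[abs(r)<max(.001,2*np.median(abs(r)))]
        print(n,nm,len(a),"slope deg x,y",np.round(np.degrees(s[:2]),2),"z0",round(s[2],4),"yspan",np.round([a[:,1].min(),a[:,1].max()],3))
    ana(n,im,.0402)
    v,u=np.nonzero((abs(q[...,:2])<.09).all(-1)&(q[...,2]>.03)&(q[...,2]<.16));a=im["color"][v.min():v.max(),u.min():u.max()]
    tiles.append(cv2.resize(a,(390,300),interpolation=cv2.INTER_CUBIC))
cv2.imwrite("pics/home.png",np.vstack([np.hstack(tiles[:2]),np.hstack([tiles[2],0*tiles[2]])]))
```

```text
27.34 p [ 0.562  -0.2536  0.1419] f [-1.92  5.64 16.73] m [0.74 0.1  0.02] op 0.121 gf 29.9
scene frametop 143 slope deg x,y [0.6  0.58] z0 0.1028 yspan [-0.047  0.046]
scene slidetop 45 slope deg x,y [-9.81 -0.25] z0 0.1147 yspan [-0.006  0.034]
scene bar 34 slope deg x,y [4.34 0.56] z0 0.1538 yspan [-0.048 -0.024]
scene side 218 yaw,tilt deg [-0.42  0.22] offset -0.013
scene end 32 yaw,tilt deg [-1.25  0.29] offset 0.0424
side frametop 59 slope deg x,y [-1.59  0.23] z0 0.1008 yspan [-0.041  0.051]
side bar 29 slope deg x,y [-1.3   0.62] z0 0.152 yspan [-0.046  0.049]
side side 37 yaw,tilt deg [ 0.76 -0.35] offset -0.0134
side end 37 yaw,tilt deg [-1.67 -2.11] offset 0.0487
wrist frametop 745 slope deg x,y [0.08 0.62] z0 0.1024 yspan [-0.009  0.048]
wrist slidetop 335 slope deg x,y [-0.36  0.02] z0 0.1169 yspan [-0.001  0.04 ]
wrist bar 1700 slope deg x,y [0.36 0.36] z0 0.1536 yspan [-0.046  0.047]
wrist side 84 yaw,tilt deg [  0.06 -34.45] offset 0.004
wrist end 507 yaw,tilt deg [-0.42  1.76] offset 0.046
```

View pics/home.png

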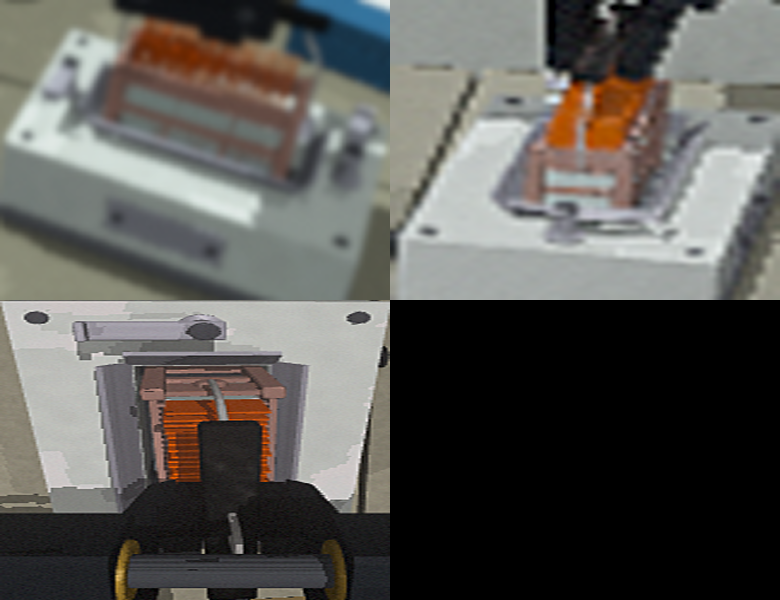

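The rack is seated to within a millimetre: frame top at 102.6 mm against 103 expected. Its +y end is about 0.5° high, so I level it by pivoting about its feet while holding the pressure.

Run:
```python
from h import *
C=W+.0007*wx
def F():
    f=[]
    for _ in range(6): robot.pause(.04);f.append(np.r_[robot.read_state()["force"],robot.read_state()["moment"]])
    return np.mean(f,0)
for b,d in ((.0390,.25),(.0390,.5),(.0388,.75),(.0386,.75)):
    p,o=pose(C+(.0002+.1095*np.tan(np.radians(d)))*wy+up(b+.1095),4.8,-5.9-d)
    r=robot.movel(p,o,velocity=.004,max_force=8);f=F();s=robot.read_state()
    print(b,d,r,"bz %.4f t %.2f"%(s['tool_pos'][2]-p[2]+b,s['t']),np.round(f,2))
    if f[2]>24: break
for n in("scene","wrist","side"):
    q=[]
    for k in range(3):
        im=shot(n);P=cloud(im);q.append(np.dstack([(P[...,:2]-W[:2])@Fw.T,P[...,2:]]));c=im["color"].astype(int)
    q=np.mean(q,0);pink=(c[...,2]>c[...,0]+20);ori=pink&(c[...,2]>c[...,1]*2.2)
    for nm,m in (("frametop",pink&~ori&(q[...,2]>.098)&(q[...,2]<.108)),("bar",(c.max(-1)<70)&(q[...,2]>.149)&(q[...,2]<.157)&(abs(q[...,0])<.008)&(abs(q[...,1])>.014))):
        a=q[m&(abs(q[...,0])<.022)&(abs(q[...,1])<.052)]
        if len(a)<15: continue
        for _ in range(5):
            A=np.c_[a[:,:2],np.ones(len(a))];s=np.linalg.lstsq(A,a[:,2],rcond=None)[0];r=a[:,2]-A@s;a=a[abs(r)<max(.001,2*np.median(abs(r)))]
        print(n,nm,len(a),"slope",np.round(np.degrees(s[:2]),2),"z0",round(s[2],4))
```

```text
0.039 0.25 False bz 0.0403 t 28.35 [-0.55  4.68 14.13  0.57  0.05  0.06]
0.039 0.5 False bz 0.0402 t 28.86 [-4.300e-01  3.940e+00  1.301e+01  4.400e-01  1.000e-02  6.000e-02]
0.0388 0.75 False bz 0.0401 t 29.38 [-0.54  2.6  13.46  0.3   0.02  0.05]
0.0386 0.75 False bz 0.0401 t 29.88 [-1.09  3.66 14.88  0.39  0.08  0.05]
scene frametop 132 slope [0.7  0.15] z0 0.1027
scene bar 42 slope [10.55 -0.44] z0 0.1529
wrist frametop 748 slope [0.1  0.36] z0 0.1021
wrist bar 1706 slope [ 0.53 -0.02] z0 0.1533
side frametop 37 slope [1.28 0.25] z0 0.1011
side bar 26 slope [9.99 0.56] z0 0.1513
```

Run:
```python
from h import *
C=W+.0007*wx
def F():
    f=[]
    for _ in range(6): robot.pause(.04);f.append(np.r_[robot.read_state()["force"],robot.read_state()["moment"]])
    return np.mean(f,0)
for b,d in ((.0385,1.0),(.0382,1.0),(.0380,1.1)):
    p,o=pose(C+(.0004+.1095*np.tan(np.radians(d)))*wy+up(b+.1095),4.8,-5.9-d)
    r=robot.movel(p,o,velocity=.004,max_force=8);f=F();s=robot.read_state()
    print(b,d,r,"bz %.4f t %.2f"%(s['tool_pos'][2]-p[2]+b,s['t']),np.round(f,2))
    if f[2]>19: break
for n in("scene","wrist"):
    q=[]
    for k in range(3):
        im=shot(n);P=cloud(im);q.append(np.dstack([(P[...,:2]-W[:2])@Fw.T,P[...,2:]]));c=im["color"].astype(int)
    q=np.mean(q,0);pink=(c[...,2]>c[...,0]+20);ori=pink&(c[...,2]>c[...,1]*2.2)
    for nm,m in (("frametop",pink&~ori&(q[...,2]>.098)&(q[...,2]<.108)),("bar",(c.max(-1)<70)&(q[...,2]>.149)&(q[...,2]<.157)&(abs(q[...,0])<.008)&(abs(q[...,1])>.014))):
        a=q[m&(abs(q[...,0])<.022)&(abs(q[...,1])<.052)]
        if len(a)<15: continue
        for _ in range(5):
            A=np.c_[a[:,:2],np.ones(len(a))];s=np.linalg.lstsq(A,a[:,2],rcond=None)[0];r=a[:,2]-A@s;a=a[abs(r)<max(.001,2*np.median(abs(r)))]
        print(n,nm,len(a),"slope",np.round(np.degrees(s[:2]),2),"z0",round(s[2],4))
im=shot("side");ana("side",im,.04);ana("scene",shot("scene"),.04);st()
```

```text
0.0385 1.0 False bz 0.0401 t 30.90 [-0.85  2.   14.51  0.12  0.1   0.02]
0.0382 1.0 False bz 0.0400 t 31.40 [-1.42  2.21 16.75  0.2   0.18  0.02]
0.038 1.1 False bz 0.0400 t 31.90 [-1.94  2.77 18.23  0.17  0.23  0.02]
scene frametop 144 slope [0.53 0.18] z0 0.1026
scene bar 40 slope [8.13 0.2 ] z0 0.1535
wrist frametop 764 slope [0.07 0.4 ] z0 0.102
wrist bar 1705 slope [0.38 0.04] z0 0.1533
side side 39 yaw,tilt deg [0.43 0.2 ] offset -0.0133
side end 48 yaw,tilt deg [-0.15 -0.53] offset 0.0476
scene side 227 yaw,tilt deg [-0.2  -0.15] offset -0.013
scene end 33 yaw,tilt deg [-0.71  0.06] offset 0.0424
 32.3 p [ 0.5621 -0.253   0.1416] f [-1.4   2.73 18.74] m [ 0.15  0.27 -0.01] op 0.127 gf 29.5
```

The rack is level, and its slope no longer changes as the tool turns, so it rests on all feet. It is held at about 18 N, well above the spring force, so I hand it in.

```bash
python3 -c "
from h import *
st();print(robot.finish_job())"
```

```text
32.3 p [ 0.5621 -0.253   0.1416] f [-1.4   2.73 18.74] m [ 0.15  0.27 -0.01] op 0.127 gf 29.5
the job is handed in; nothing more can be done
None
```

The rack is in the well and held down on the stops with about 18 N, level to within about 0.4° by camera; it slipped in the pads on the way, tilting about 5–6°, and I straightened it above the well before lowering; handed in at 32.3 s, result not reported.

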